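Unlock the vial carousel and tip the vials into its wide bin

TASK

Pull the looped spring clip sideways out of the carousel's upright locking pin and lay it in the shallow metal tray. Then turn the carousel by its pin until its widest bin lies centred under the mouth of the chute, raise the tipping pan by its bar so that all three vials go down the chute into that bin, and let the pan back down. Leave the timer and the marker pen where they are.

Things in the scene. Friction and masses are not known exactly. Their poses are not given: they have to be found in the camera images.
- carousel_base: grey round base, 224 mm across, 22 mm high, fixed to the worktop; origin on the carousel's vertical axis at worktop height
- bracket_slot (a point): middle of the slot of the light metal bracket on the base, just outside the locking pin: 174 mm from the carousel axis, 80 mm high. The bracket spans 160 to 188 mm from the axis, is 21 mm wide and 95 mm high; its slot, 10 mm wide and open at the top, runs radially. The clip's straight leg lies in it and so locks the turntable
- turntable (a joint): angle of the turntable, rad: 0 as locked by the clip, growing counter-clockwise seen from above, -2.8 to 2.8. It turns freely (about 0.1 N m friction) and stays where it is left, once the clip is out. The wide bin comes under the chute by a counter-clockwise turn of about 1.0 to 1.6 rad.
- wide_bin (a point): point on the floor (32 mm above the worktop) of the turntable's widest bin, in its middle, 65 mm from the axis. The grey turntable is a round tray 220 mm across with walls up to 80 mm height, parted by radial walls into one wide bin of 130 degrees and three narrow ones of about 77 degrees.
- pin_top (a point): centre of the top end (135 mm above the worktop) of the upright steel locking pin, 22 mm in diameter, on a lug of the turntable 137 mm from its axis, turning with it. The clip passes through its cross hole, 80 mm high. The free top 40 mm of the pin serves as the handle to turn by; the pin may twist between the fingers.
- divider_left (a point): radial wall of the wide bin on its counter-clockwise side, 4 mm thick, 80 mm high. Origin on the carousel axis at worktop height, x outward along the wall; the wide bin lies on its -y side.
- divider_right (a point): radial wall of the wide bin on its clockwise side, same size. Origin on the carousel axis at worktop height, x outward along the wall; the wide bin lies on its +y side.
- clip: looped steel spring clip (R-clip) of 6.4 mm round wire, about 125 mm long, 57 g, lying about level (within 0.06 rad). Origin in the middle of its loop at mid-wire height (80 mm above the worktop at the start). The loop is 34 mm wide over the outside along y, with straight sides from x = -12 to +12 mm to take between the fingers from above (fingertips alone will hold it); its back is at x = -27 mm
- clip_tip (a point): tip of the clip's straight leg, at x = 97, y = -8 mm in the clip's frame. Both legs run to the clip's +x, towards the carousel's axis: the straight leg through the bracket's slot and the pin's hole, the sprung leg along the pin's side with a bent nose behind it. Pull along the clip's -x: the nose snaps past the pin at some 3 to 6 N; after 85 mm of travel it is clear of pin and bracket
- tray: shallow open aluminium tray fixed to the worktop, 175 mm (its x) by 115 mm (its y), 20 mm high, walls and floor 4 mm. Origin under its centre.
- chute: fixed stand with a bright steel chute and, above it, the tipping pan. Origin on the carousel's axis at worktop height; x points outward along the chute. The chute floor falls from 150 mm height at x = 130 mm to its mouth; it is 92 mm wide inside. An upright plate across the mouth, 22 mm from the axis, makes the vials drop straight down between 22 and 75 mm from the axis.
- chute_mouth (a point): middle of the lower edge of the chute, where the vials drop out; 102 mm above the worktop, 75 mm from the carousel's axis.
- pan_axis (a point): middle of the hinge axis of the tipping pan (the axis is level and runs along the chute's y), 154 mm above the worktop, 131 mm from the carousel's axis.
- pan_grip (a point): middle of the pan's lifting bar, round, 9 mm thick, 60 mm free length along the chute's y; about 40 mm clear of the pan's end wall; 142 mm from the hinge axis.
- pan (a joint): tipping angle of the pan, rad: 0 down at rest (leaning 0.08 rad back from the chute), growing as the bar is raised, up to 1.2. The vials roll out from about 0.3; 0.8 empties it surely. The pan (98 mm long, 88 mm wide, walls 30 mm, open to the chute, 250 g) falls back by its weight when let go.
- vial_1: capped amber vial, 24 mm in diameter, 66 mm long, 30 g, lying across the pan; origin at its centre, y along its length. All three are alike.
- vial_2: capped amber vial, 24 mm in diameter, 66 mm long, 30 g, lying across the pan; origin at its centre, y along its length. All three are alike.
- vial_3: capped amber vial, 24 mm in diameter, 66 mm long, 30 g, lying across the pan; origin at its centre, y along its length. All three are alike.
- timer: bystander: white timer, 60 x 66 x 19 mm, loose on the worktop; origin under its centre.
- marker_b: bystander: marker pen, 135 mm long, loose on the worktop; origin under its centre.
Things that resemble listed ones, but are neither listed nor needed, are in the scene too. Of the things shaped like the clip, the steel one is meant.

How it is judged:
On the way, in this order (a step that is already met when the one before it is completed fails the run):
1. the clip is out of the pin and lies released in the tray (x of clip in the frame of tray between -0.085 and 0.085 m and y of clip in the frame of tray between -0.055 and 0.055 m and z of clip in the frame of tray below 0.022 m and linear speed of clip below 0.03 m/s and contact force between the fingers and clip below 0.1 N), for 0.2 s.
2. the middle of the wide bin lies under the chute, within 30 mm to either side (y of wide_bin in the frame of chute between -0.03 and 0.03 m and x of wide_bin in the frame of chute above 0.03 m), for 0.2 s.
3. with the bin so placed, the pan is raised by more than 0.5 rad (all of step 2 and value of joint pan above 0.5 rad), for 0.1 s.
At the end, for the whole second after the job is handed in: all three vials lie at rest in the wide bin (between its two dividers, within the rim, centres no higher than 88 mm; the walls are 80 mm high), the pan is down (within 0.08 rad), and the clip lies released at rest in the tray (loop centre inside its outline, under 22 mm high) (all of step 1 and y of each of vial_1, vial_2, vial_3 in the frame of divider_left below 0 m and y of each of vial_1, vial_2, vial_3 in the frame of divider_right above 0 m and horizontal distance between each of vial_1, vial_2, vial_3 and carousel_base below 0.11 m and height (world z) of each of vial_1, vial_2, vial_3 below 0.088 m and linear speed of each of vial_1, vial_2, vial_3 below 0.03 m/s and value of joint pan below 0.08 rad); the robot touches nothing.
It fails at once if the timer or the marker pen is moved by more than 30 mm (distance of any of timer, marker_b from where it was at the start of the episode above 0.03 m).
It also fails if it takes over 72 s, if anything falls off the work surface, if the arm or the gripper's body presses on something with over 40 N, if the wrist force passes 120 N, or if a joint passes its speed limit or range.

ROBOT

A 7-joint arm with a two-finger parallel gripper is mounted at the origin on a cart in front of the work surface, level with it; the furniture and walls round the work are solid. World frame = base frame: x ahead of the robot, y to its left, z up, the work surface at z = 0. Lengths are in m, angles in rad, forces in N, time in s.
With the tool pointing down it reaches from about 0.4 to 0.85 m from the base axis. Payload 4.5 kg.
Tool frame: the origin (TCP) lies on the centre line of the jaws, within the pads' length; the fingertips stand r.tip_extent ahead of it and the grasp point (between the pads) is the TCP (r.tip_extent is the distance from the TCP to the fingertips, in m); z points along the fingers, y is the line along which they close (so a half turn about z gives the same grasp; the last joint's range is limited). The gripper opens to 88 mm and grips with 3 to 60 N. Pads are 18 mm wide; open, the fingers measure 123 mm over their backs; the gripper's body (75 mm by 187 mm) begins 45 mm behind the grasp point.
Start: joints at [1.313, 0.689, -0.195, 1.565, 0.157, 0.902, -0.215], TCP at [0.18, -0.599, 0.258] pointing down, gripper open.
Joint ranges: [-3.01, 3.01], [-0.46, 2.08], [-1.47, 1.51], [0.13, 2.56], [-1, 4.14], [0.04, 2.09], [-2.66, 2.66]. Speed limits (rad/s): [2.57, 2.57, 3.14, 3.14, 3.14, 3.14, 3.14].

INTERFACE

Orientations are given as a unit quaternion [x, y, z, w].
In Python, from plant import sensors, vision, finish_job, r gives the robot as it stands. The module is installed in compiled form; this text tells all that it offers.
- The arm moves only by the tool step_arm, never from a script. Its argument "steps" is a list of rows, each a list of 2 entries, a list of its own where there are three numbers: the shift along the tool's x, y, z in cm, then the turn, a rotation vector about the tool's x, y, z in degrees. A call has 1 to 12 rows; each row shifts and turns the commanded pose from where the row before left it, along the tool's axes as they then stand; what a row does not reach is not made up. A row lasts 1/8 s, in which the tool goes at most 62.5 mm and 10.7 degrees, less where a joint would pass 70% of its speed; a pose out of reach is approached as far as the arm can. A call with a gripper value outside its range is refused whole. "claw" is the opening, from -1 (shut) to 1 (fully open), set as the call begins (left out, the last holds). The fingers move at their own pace and stop on an object; "grip_force" is the grip in N (left out, the last holds). Time passes only in rows, so rows that do not move let the fingers close. It gives the time, the measured TCP pose, the force, the opening and the grip force at its end, in the units of the state.
- sensors.get_state(): the state, without advancing time (a new reading comes with each control period).
- vision.snapshot(name): name is "side" or "top" or "wrist"; returns a dict with "img" (420x560x3 uint8, red, green, blue), "fx", "fy", "cx", "cy" (pixels), "k1" (the pictures are not rectified: a ray, as slopes to the right and down, at radius r is drawn at 1 + k1 r^2 times it, then the intrinsics apply), "position" and "rotation" of the camera in the world. Camera axes: x right, y down, z forward; pixel columns grow to the right and rows downward; lengths in m; the calibration is good to about 2 mm. A picture is of the moment at which its call begins. There is no depth.
- finish_job(): hands the job in; it is judged then, once.
The state is a dict: "clock": time; "q": joint angles; "qd": joint speeds; "joint_torque": joint torques, N m; "tool_pos": TCP position; "eef_rot": TCP orientation; "contact_force": force on the tool from outside, world axes, zero at the start; "moment": the same for the moment, N m; "opening": opening from 0.0 (shut) to 1.0 (fully open); "finger_force": force on a finger pad.
Only numpy, scipy, OpenCV 4.12 (cv2) and the standard library are available. Lean on these libraries where they do the work, as an engineer would, in place of code of your own. Each camera call takes 0.05 s, during which the arm holds its last target. There are 200 camera calls.

## Working session

There is one attempt and no reset: what is moved stays moved. The work goes in short steps, Python scripts to look and compute and a tool call to move; the robot and the scene stay as the last step left them, time stands still between calls to the robot, and variables do not carry over. Pictures are saved under pics/ and viewed, at most 10 in all, crops included, and the job is handed in when it is done.

Besides the shell and the picture viewer there is one more tool, called after "Request:" in YAML: its name, and indented under it one key for each argument. step_arm: Moves the arm, as the interface text tells. Its arguments: {"type":"object","properties":{"steps":{"type":"array"},"claw":{"type":"number"},"grip_force":{"type":"number"}},"required":["steps"]}

```bash
mkdir -p pics; cat > h.py <<'E'
import numpy as np, cv2
from plant import sensors, vision, finish_job, r
from scipy.spatial.transform import Rotation as R
def snap(n,f):
    s=vision.snapshot(n); cv2.imwrite('pics/'+f,s['img'][:,:,::-1]); np.save('pics/'+f[:-4]+'.npy',s,allow_pickle=True); return s
def load(f): return np.load('pics/'+f+'.npy',allow_pickle=True).item()
def rot(s):
    m=np.array(s['rotation'],float); return m if m.shape==(3,3) else R.from_quat(m).as_matrix()
def w(s,u,v,z):
    K=np.array([[s['fx'],0,s['cx']],[0,s['fy'],s['cy']],[0,0,1.]])
    p=cv2.undistortPoints(np.array([[[u,v]]],float),K,np.array([s['k1'],0,0,0.]))[0,0]
    d=rot(s)@np.array([p[0],p[1],1]); c=np.array(s['position']); return c+d*(z-c[2])/d[2]
def px(s,P):
    c=rot(s).T@(np.array(P,float)-np.array(s['position'])); a=c[:2]/c[2]; a=a*(1+s['k1']*(a@a))
    return np.array([s['fx']*a[0]+s['cx'],s['fy']*a[1]+s['cy']])
E
python3 - <<'E'
from h import *
a=snap('top','top0.png'); b=snap('side','side0.png')
for s in(a,b): print(s['position'],np.round(rot(s),3).tolist(),s['fx'],s['k1'])
st=sensors.get_state(); print(st, r.tip_extent)
i=np.vstack([a['img'],b['img']])
E
```

```text
[ 0.26795553 -0.00703739  1.27473837] [[0.006, -0.984, 0.18], [-1.0, -0.011, -0.028], [0.03, -0.18, -0.983]] 500.9984999785677 0.007850961224448979
[0.48664433 0.87859268 0.80333626] [[-0.999, -0.044, 0.027], [-0.048, 0.603, -0.796], [0.019, -0.797, -0.604]] 512.9649174881092 -0.14225888945120754
{'clock': 0.1, 'q': array([ 1.31280734,  0.68990965, -0.1945406 ,  1.56619581,  0.1573565 ,
        0.90251338, -0.21510663]), 'qd': array([-0.00069619, -0.00207754,  0.00063857, -0.00122032,  0.0004628 ,
        0.00031837, -0.00029511]), 'joint_torque': array([-3.29726259e-03, -5.28493631e+01, -1.27157897e+00, -1.53836507e+01,
       -5.25848719e-02,  1.94831424e-03,  8.02779846e-05]), 'tool_pos': array([ 0.17960074, -0.59809842,  0.25699658]), 'eef_rot': array([ 9.89367565e-01,  1.45434382e-01, -1.91461617e-04, -7.91243151e-04]), 'contact_force': array([ 0.17546155, -0.5626229 ,  0.60123256]), 'moment': array([-0.06032737, -0.02448485,  0.00580546]), 'finger_force': 0.0, 'opening': 1.0001906574984485} 0.019
```

View pics/top0.png

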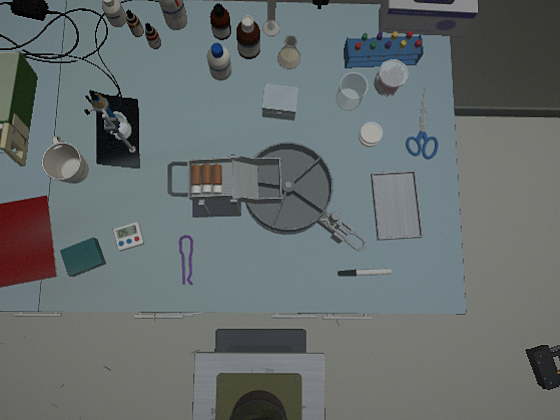

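View pics/side0.png

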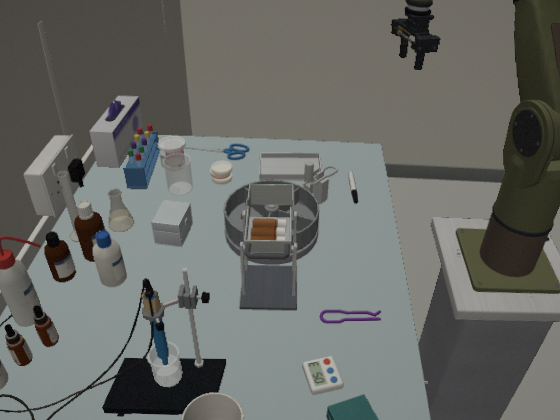

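The top view shows the carousel at about (288,187), the chute and pan to its left with the bar at (172,180), the tray at (396,206), the timer at (128,236) and the pen at (365,272). Candidates for the clip are the purple loop on the worktop at (186,258), the steel loop at the pin at (350,237) and the blue scissors at (422,140). I choose the steel one at (350,237) and check it in a crop.

```bash
python3 - <<'E'
from h import *
a=load('top0');i=a['img'][130:280,300:430,::-1]
cv2.imwrite('pics/c1.png',cv2.resize(a['img'][195:270,300:400,::-1],None,fx=8,fy=8,interpolation=cv2.INTER_CUBIC))
for n,u,v,z in [('axis',288,187,.08),('pin',331,218,.135),('tray',396.5,206,.02),('bar',172,179,.143)]: print(n,w(a,u,v,z).round(4))
E
```

```text
axis [ 0.5468 -0.0656  0.08  ]
pin [ 0.4616 -0.1627  0.135 ]
tray [ 0.5142 -0.3477  0.02  ]
bar [0.5476 0.2056 0.143 ]
```

View pics/c1.png

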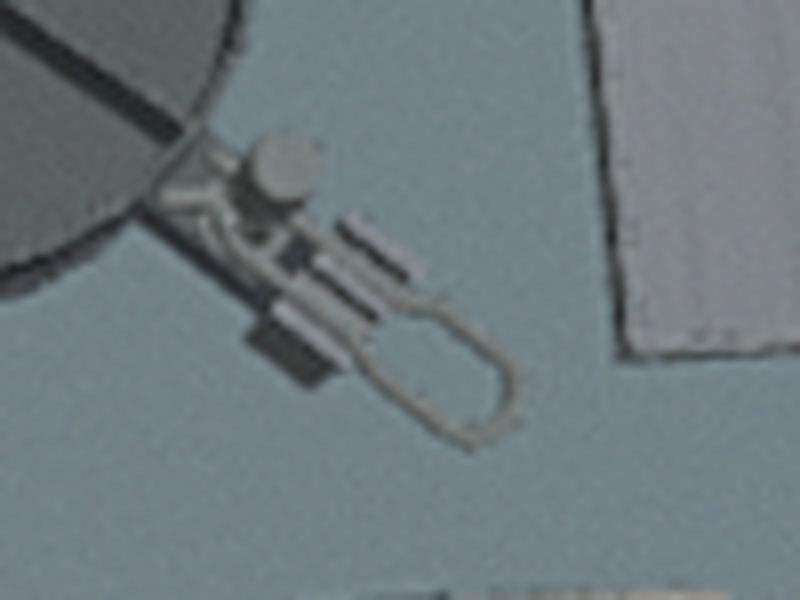

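The crop confirms the steel clip: pin top at crop (285,163), loop centre at (441,366), legs through the bracket and pin. The purple loop is the decoy.

```bash
python3 - <<'E'
from h import *
a=load('top0')
f=lambda u,v,z:w(a,300+u/8,195+v/8,z)
pin=f(285,163,.135);loop=f(441,366,.08);print('pin',pin.round(4),'loop',loop.round(4))
up=[f(440,305,.08),f(505,355,.08)];lo=[f(375,375,.08),f(445,430,.08)];
for p in(up,lo):d=p[0]-p[1];print('ang',np.degrees(np.arctan2(d[1],d[0])))
print('width',up[0]-lo[0],up[1]-lo[1])
# rim
from scipy.optimize import least_squares
rim=[w(a,u,v,.08)[:2] for u,v in[(288,143.5),(331.5,187),(318,157),(247,209),(288,231.5),(258,222),(325,207)]]
s=least_squares(lambda p:[np.hypot(*(q-p))-.110 for q in rim],[.547,-.066]);print('axis',s.x,s.fun.round(4))
ax=s.x
for n,p in(('pin',pin),('loop',loop)):d=p[:2]-ax;print(n,np.hypot(*d),np.degrees(np.arctan2(d[1],d[0])))
for n,u,v,z in[('bar mid',171,179,.143),('barT',171,164,.143),('barB',171,195,.143)]:
  p=w(a,u,v,z);d=p[:2]-ax;print(n,p.round(4),np.hypot(*d),np.degrees(np.arctan2(d[1],d[0])))
for t in[(371,175),(413,172),(421,237),(377,241)]:print('tray',w(a,*t,.02).round(4))
for t in[(115,225,.0),(145,247,0),(338,272,0),(392,271,0)]:print(w(a,*t).round(3))
i=a['img'][140:235,160:335,::-1];cv2.imwrite('pics/c2.png',cv2.resize(i,None,fx=4.5,fy=4.5,interpolation=cv2.INTER_CUBIC))
E
```

```text
pin [ 0.4679 -0.1736  0.135 ] loop [ 0.416  -0.2278  0.08  ]
ang 52.20004431623735
ang 51.72005517288224
width [ 0.02144622 -0.02012619  0.        ] [ 0.02284562 -0.01868416  0.        ]
axis [ 0.54763907 -0.06036451] [ 0.0003  0.0021  0.0003 -0.0002  0.0009  0.0009 -0.0023]
pin 0.13847011674157472 -125.1572550788815
loop 0.21302265959545635 -128.17096263270005
bar mid [0.5476 0.2079 0.143 ] 0.2682480356422302 90.0085179490523
barT [0.5834 0.2094 0.143 ] 0.27216729201678125 82.45135236664842
barB [0.5098 0.2062 0.143 ] 0.26926364990730334 98.06835831048204
tray [ 0.5954 -0.2841  0.02  ]
tray [ 0.6049 -0.3943  0.02  ]
tray [ 0.4346 -0.4074  0.02  ]
tray [ 0.4233 -0.2946  0.02  ]
[0.461 0.371 0.   ]
[0.405 0.293 0.   ]
[ 0.346 -0.197  0.   ]
[ 0.349 -0.335  0.   ]
```

View pics/c2.png

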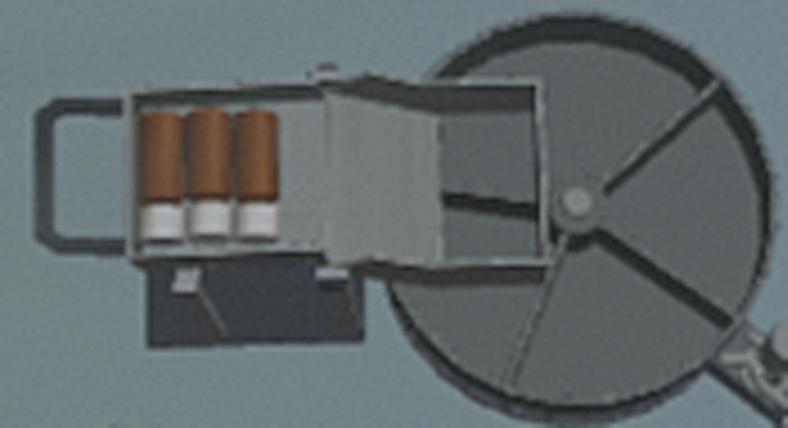

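The crop shows the wide bin between the dividers ending at crop (718,85) and (445,200). Its middle is about 70° clockwise of the chute. Next I move above the clip loop.

Request:
step_arm:
  steps:
    - [[3.7, -3.2, 0.6], [0, 0, 0]]
    - [[3.7, -3.2, 0.6], [0, 0, 0]]
    - [[3.7, -3.2, 0.6], [0, 0, 0]]
    - [[3.7, -3.2, 0.6], [0, 0, 0]]
    - [[3.7, -3.2, 0.6], [0, 0, 0]]
    - [[3.7, -3.2, 0.6], [0, 0, 0]]
    - [[3.7, -3.2, 0.6], [0, 0, 0]]
    - [[3.7, -3.2, 0.6], [0, 0, 0]]
    - [[3.7, -3.2, 0.6], [0, 0, 0]]
  claw: 0.5

```text
clock: 1.23
tool_pos: [0.4166, -0.2256, 0.2034]
eef_rot: [0.989, 0.145, -0.0, -0.0]
contact_force: [0.1, 0.3, 0.6]
opening: 0.746
finger_force: 0.0
```

Request:
step_arm:
  steps:
    - [[0, 0, 0], [0, 0, -9]]
    - [[0, 0, 0], [0, 0, -9]]
    - [[0, 0, 0], [0, 0, -9]]
    - [[0, 0, 0], [0, 0, -9]]
    - [[0, 0, 0], [0, 0, 0]]

```text
clock: 1.85
tool_pos: [0.4157, -0.227, 0.2035]
eef_rot: [0.896, 0.443, 0.0, -0.0]
contact_force: [0.5, -0.3, -0.1]
opening: 0.751
finger_force: 0.0
```

```bash
cat >> h.py <<'E'
def pose():
    st=sensors.get_state(); m=R.from_quat(st['eef_rot']).as_matrix(); return np.array(st['tool_pos']),m
def go(P,yaw=None):
    p,m=pose(); print('pos',p.round(4),'yaw',np.degrees(np.arctan2(m[1,0],m[0,0])).round(1),'down',m[:,2].round(3)); print('tool cm',(m.T@(np.array(P)-p)*100).round(2))
    if yaw is not None: print('rotz',-(yaw-np.degrees(np.arctan2(m[1,0],m[0,0]))).round(1))
E
python3 - <<'E'
from h import *
s=snap('wrist','w1.png'); go([.416,-.228,.2],53.5); print(s['position'],px(s,[.416,-.228,.08]),px(s,[.468,-.1736,.135]))
E
```

```text
pos [ 0.4157 -0.227   0.2036] yaw 52.5 down [-0.  0. -1.]
tool cm [-0.06  0.08  0.36]
rotz -1.0
[ 0.46145762 -0.1690334   0.33026972] [283.11469462 208.03673582] [298.82913956 100.1672831 ]
```

View pics/w1.png

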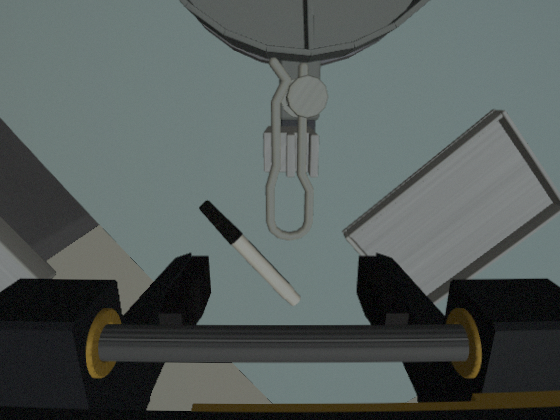

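The wrist view shows the loop at u 266–313 with its back at v 238, and the pin top at (307,97), so the loop is slightly off the earlier estimate.

```bash
python3 - <<'E'
from h import *
s=load('w1')
b=w(s,289.5,238,.08);l=w(s,266.5,205,.08);rr=w(s,313,205,.08);pin=w(s,307,97,.135)
n1=w(s,303,135,.08);n2=w(s,303,170,.08)
d=n1-n2;print('leg ang',np.degrees(np.arctan2(d[1],d[0])),'width',np.linalg.norm(l-rr))
t=np.radians(53.5);c=b+.027*np.array([np.cos(t),np.sin(t),0]);print('loop',c.round(4),(l+rr)/2,'pin',pin.round(4))
go(np.r_[c[:2],.094],53.5)
E
```

```text
leg ang 53.42275140968746 width 0.0335171419332061
loop [ 0.4217 -0.2276  0.08  ] [ 0.42118726 -0.22909386  0.08      ] pin [ 0.4723 -0.1749  0.135 ]
pos [ 0.4157 -0.227   0.2036] yaw 52.5 down [-0.  0. -1.]
tool cm [ 0.32  0.52 10.96]
rotz -1.0
```

Request:
step_arm:
  steps:
    - [[0.3, 0.5, 3.0], [0, 0, -1]]
    - [[0, 0, 3.0], [0, 0, 0]]
    - [[0, 0, 3.0], [0, 0, 0]]
    - [[0, 0, 2.0], [0, 0, 0]]
    - [[0, 0, 0], [0, 0, 0]]

```text
clock: 2.52
tool_pos: [0.421, -0.2272, 0.0926]
eef_rot: [0.892, 0.451, -0.001, -0.001]
contact_force: [-0.4, -0.1, 0.8]
opening: 0.748
finger_force: 0.0
```

Request:
step_arm:
  steps:
    - [[0, 0, 0], [0, 0, 0]]
    - [[0, 0, 0], [0, 0, 0]]
    - [[0, 0, 0], [0, 0, 0]]
    - [[0, 0, 0], [0, 0, 0]]
    - [[0, 0, 0], [0, 0, 0]]
    - [[0, 0, 0], [0, 0, 0]]
  claw: -1
  grip_force: 40

```text
clock: 3.28
tool_pos: [0.4219, -0.2278, 0.094]
eef_rot: [0.892, 0.452, 0.0, 0.0]
contact_force: [-0.3, -0.8, 4.0]
opening: 0.374
finger_force: 40.0
```

Request:
step_arm:
  steps:
    - [[-0.8, 0, 0], [0, 0, 0]]
    - [[-0.8, 0, 0], [0, 0, 0]]
    - [[-0.8, 0, 0], [0, 0, 0]]
    - [[-0.8, 0, 0], [0, 0, 0]]
    - [[-0.8, 0, 0], [0, 0, 0]]
    - [[-0.8, 0, 0], [0, 0, 0]]
    - [[-0.8, 0, 0], [0, 0, 0]]
    - [[-0.8, 0, 0], [0, 0, 0]]
    - [[-0.8, 0, 0], [0, 0, 0]]
    - [[-0.8, 0, 0], [0, 0, 0]]
    - [[-0.8, 0, 0], [0, 0, 0]]
    - [[-0.8, 0, 0], [0, 0, 0]]

```text
clock: 4.78
tool_pos: [0.3647, -0.3056, 0.0938]
eef_rot: [0.892, 0.452, 0.0, 0.0]
contact_force: [0.1, 0.0, -0.5]
opening: 0.373
finger_force: 40.0
```

Request:
step_arm:
  steps:
    - [[0, 0, -3], [0, 0, 0]]
    - [[0, 0, -3], [0, 0, 0]]
    - [[0, 0, 0], [0, 0, 9.8]]
    - [[0, 0, 0], [0, 0, 9.8]]
    - [[0, 0, 0], [0, 0, 9.8]]
    - [[0, 0, 0], [0, 0, 9.8]]
    - [[0, 0, 0], [0, 0, 9.8]]
    - [[0, 0, 0], [0, 0, 0]]

```text
clock: 5.78
tool_pos: [0.3647, -0.3052, 0.1537]
eef_rot: [0.999, 0.042, -0.0, 0.0]
contact_force: [0.1, -0.3, -0.9]
opening: 0.373
finger_force: 40.0
```

```bash
python3 - <<'E'
from h import *
s=snap('wrist','w2.png'); go([.4796,-.3477,.0255],4.4); print(sensors.get_state()['opening'],sensors.get_state()['finger_force'])
E
```

```text
pos [ 0.3647 -0.3051  0.1537] yaw 4.9 down [-0. -0. -1.]
tool cm [11.08  5.23 12.82]
rotz 0.5
0.372631622500667 39.99695475969929
```

View pics/w2.png

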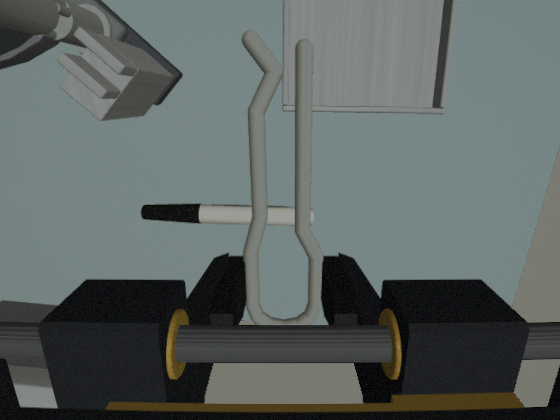

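The clip is held straight between the pads with both legs ahead and free of the pin. The tray's near edge runs from (284,106) to (443,110).

```bash
python3 - <<'E'
from h import *
s=load('w2'); A=w(s,284,106,.02);B=w(s,443,111,.02);print(A,B,np.linalg.norm(A-B))
E
```

```text
[ 0.43591476 -0.30084179  0.02      ] [ 0.44242326 -0.41257371  0.02      ] 0.1119213267171982
```

Request:
step_arm:
  steps:
    - [[2.8, 1.3, 0], [0, 0, 0]]
    - [[2.8, 1.3, 0], [0, 0, 0]]
    - [[2.8, 1.3, 0], [0, 0, 0]]
    - [[2.7, 1.3, 0], [0, 0, 0.5]]
    - [[0, 0, 0], [0, 0, 0]]

```text
clock: 6.45
tool_pos: [0.4817, -0.3481, 0.1536]
eef_rot: [0.999, 0.039, 0.001, 0.0]
contact_force: [-0.4, 0.1, 0.0]
opening: 0.375
finger_force: 40.0
```

Request:
step_arm:
  steps:
    - [[0.5, 0.2, 3.5], [0, 0, 0]]
    - [[0, 0, 3.5], [0, 0, 0]]
    - [[0, 0, 3.0], [0, 0, 0]]
    - [[0, 0, 1.5], [0, 0, 0]]
    - [[0, 0, 0.7], [0, 0, 0]]
    - [[0, 0, 0.4], [0, 0, 0]]
    - [[0, 0, 0], [0, 0, 0]]
    - [[0, 0, 0], [0, 0, 0]]

```text
clock: 7.45
tool_pos: [0.4853, -0.3496, 0.0285]
eef_rot: [0.999, 0.037, 0.001, 0.0]
contact_force: [-0.3, -0.5, -0.4]
opening: 0.374
finger_force: 40.0
```

Request:
step_arm:
  steps:
    - [[0, 0, 0.3], [0, 0, 0]]
    - [[0, 0, 0], [0, 0, 0]]

```text
clock: 7.7
tool_pos: [0.4848, -0.3493, 0.0247]
eef_rot: [0.999, 0.037, -0.0, -0.0]
contact_force: [-0.8, 0.1, -0.9]
opening: 0.374
finger_force: 40.0
```

Request:
step_arm:
  steps:
    - [[0, 0, 0], [0, 0, 0]]
    - [[0, 0, 0], [0, 0, 0]]
    - [[0, 0, 0], [0, 0, 0]]
    - [[0, 0, 0], [0, 0, 0]]
  claw: 0.05

```text
clock: 8.2
tool_pos: [0.4849, -0.3494, 0.0248]
eef_rot: [0.999, 0.037, 0.0, 0.0]
contact_force: [0.1, 0.3, -0.0]
opening: 0.524
finger_force: 0.0
```

Request:
step_arm:
  steps:
    - [[0, 0, -2], [0, 0, 0]]
    - [[0, 0, -4], [0, 0, 0]]
    - [[0, 0, -4], [0, 0, 0]]
    - [[0, 0, -5], [0, 0, 0]]
    - [[0, 0, -5], [0, 0, 0]]
    - [[0, 0, 0], [0, 0, 0]]

```text
clock: 8.95
tool_pos: [0.4871, -0.3509, 0.2303]
eef_rot: [0.999, 0.037, 0.004, 0.003]
contact_force: [0.0, -0.4, -0.4]
opening: 0.523
finger_force: 0.0
```

```bash
python3 - <<'E'
from h import *
s=snap('wrist','w3.png'); t=snap('top','t3.png'); go([.4723,-.1749,.135+.02],4.4)
cv2.imwrite('pics/c3.png',np.hstack([cv2.resize(s['img'],(400,300)),cv2.resize(t['img'][150:270,280:440],(400,300))])[:,:,::-1])
E
```

```text
pos [ 0.4848 -0.3493  0.2259] yaw 4.2 down [ 0.001 -0.001 -1.   ]
tool cm [  0.03 -17.49   7.07]
rotz -0.2
```

View pics/c3.png

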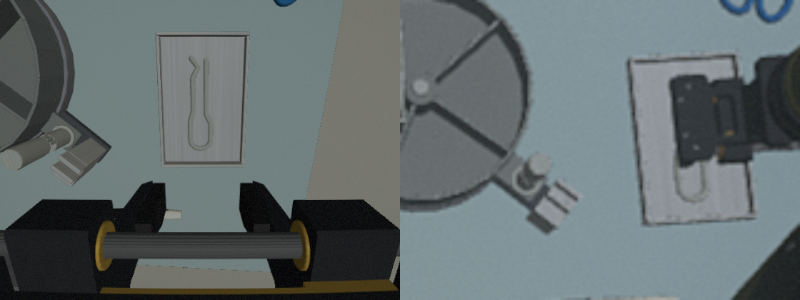

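The clip lies flat in the tray, with the tray at (155–250, 30–165) in the left half. The pin is still upright at its start angle. Next I go over the pin with the jaws closing tangentially.

Request:
step_arm:
  steps:
    - [[-0.2, -4.4, 0], [0, 0, 0]]
    - [[-0.2, -4.4, 0], [0, 0, 0]]
    - [[0, -4.4, 0], [0, 0, 0]]
    - [[0, -4.3, 0], [0, 0, 0]]
    - [[0, 0, 0], [0, 0, -10]]
    - [[0, 0, 0], [0, 0, -10]]
    - [[0, 0, 0], [0, 0, -10]]
    - [[0, 0, 0], [0, 0, -10]]
    - [[0, 0, 0], [0, 0, -10]]
    - [[0, 0, 0], [0, 0, 0]]
  claw: 0.2

```text
clock: 10.3
tool_pos: [0.467, -0.1749, 0.2237]
eef_rot: [0.891, 0.455, -0.001, -0.001]
contact_force: [-1.0, -0.2, 0.4]
opening: 0.604
finger_force: 0.0
```

```bash
python3 - <<'E'
from h import *
go([.4705,-.1747,.119],54.5);print(sensors.get_state()['q'].round(2))
E
```

```text
pos [ 0.467  -0.1749  0.2237] yaw 54.1 down [-0.003  0.001 -1.   ]
tool cm [ 0.22  0.3  10.46]
rotz -0.4
[ 0.47  0.59 -0.32  1.97  0.3   0.63 -0.67]
```

Request:
step_arm:
  steps:
    - [[0.2, 0.3, 3], [0, 0, 0]]
    - [[0, 0, 3], [0, 0, 0]]
    - [[0, 0, 2.5], [0, 0, 0]]
    - [[0, 0, 1.9], [0, 0, 0]]
    - [[0, 0, 0], [0, 0, 0]]

```text
clock: 10.92
tool_pos: [0.4703, -0.1748, 0.1193]
eef_rot: [0.891, 0.455, -0.002, -0.001]
contact_force: [0.2, -0.5, 0.1]
opening: 0.601
finger_force: 0.0
```

Request:
step_arm:
  steps:
    - [[0, 0, 0], [0, 0, 0]]
    - [[0, 0, 0], [0, 0, 0]]
    - [[0, 0, 0], [0, 0, 0]]
    - [[0, 0, 0], [0, 0, 0]]
    - [[0, 0, 0], [0, 0, 0]]
  claw: -1
  grip_force: 20

```text
clock: 11.55
tool_pos: [0.4719, -0.1754, 0.1212]
eef_rot: [0.89, 0.456, 0.0, 0.0]
contact_force: [-0.5, 0.2, 5.7]
opening: 0.243
finger_force: 20.0
```

```bash
python3 - <<'E'
from h import *
go([.4705,-.1747,.119],54.5);st=sensors.get_state();print(st['opening']*88,st['contact_force'],st['finger_force'])
a=load('top0')
for z in(.08,.09,.1): print('hub',w(a,288.4,184.9,z).round(4))
print('hub wrist?')
C=lambda u,v,z:w(a,160+u/4.5,140+v/4.5,z)
ax=np.array([.549,-.063])
for n,u,v in(('dR',718,85),('dL',445,200),('d3',735,325),('d4',515,385)):
  p=C(u,v,.08);d=p[:2]-ax;print(n,np.hypot(*d),np.degrees(np.arctan2(d[1],d[0])))
for n,p in(('bar',C(43,175,.143)),('panTL',C(127,92,.17)),('panBL',C(133,257,.17)),('mouthT',C(440,115,.105)),('mouthB',C(440,262,.105)),('plT',C(540,80,.15)),('plB',C(548,265,.15))):
  d=p[:2]-ax;print(n,p.round(4),np.hypot(*d),np.degrees(np.arctan2(d[1],d[0])))
E
```

```text
pos [ 0.4719 -0.1754  0.1212] yaw 54.2 down [ 0.001 -0.    -1.   ]
tool cm [-0.02 -0.15  0.22]
rotz -0.3
21.375138261361876 [-0.48737426  0.22074701  5.74061577] 19.99994209036231
hub [ 0.5521 -0.0666  0.08  ]
hub [ 0.5497 -0.0661  0.09  ]
hub [ 0.5473 -0.0656  0.1   ]
hub wrist?
dR 0.10703182282067548 -48.988989834825844
dL 0.06873951932028446 87.23989794623354
d3 0.10940680007468694 -125.79678465075035
d4 0.10244774035483811 163.03548127288212
bar [0.5478 0.2112 0.143 ] 0.2742093719326413 90.2468524541749
panTL [0.5848 0.1658 0.17  ] 0.23156840287873723 81.11290304617599
panBL [0.4997 0.1596 0.17  ] 0.22800376700848984 102.47568231089603
mouthT [0.5931 0.0087 0.105 ] 0.08412672048304892 58.4040601315428
mouthB [0.5126 0.0076 0.105 ] 0.07943283229337268 117.24961870549446
plT [ 0.6    -0.0434  0.15  ] 0.05464354983761178 21.012225252740993
plB [ 0.5023 -0.048   0.15  ] 0.0490450505420611 162.15941946725604
```

Request:
step_arm:
  steps:
    - [[0.12, 1.7, 0], [0, 0, -7.1]]
    - [[0.12, 1.7, 0], [0, 0, -7.1]]
    - [[0.12, 1.7, 0], [0, 0, -7.1]]
    - [[0.12, 1.7, 0], [0, 0, -7.1]]
    - [[0, 0, 0], [0, 0, 0]]

```text
clock: 12.18
tool_pos: [0.5355, -0.202, 0.1212]
eef_rot: [0.752, 0.659, -0.0, 0.002]
contact_force: [-1.3, -5.0, 7.6]
opening: 0.239
finger_force: 20.0
```

```bash
python3 - <<'E'
from h import *
p,m=pose();st=sensors.get_state();print(p,st['contact_force'],st['moment'],st['q'].round(2))
p0=np.array([.4719,-.1754]);p1=p[:2];d=p1-p0;c=np.hypot(*d);n=np.array([-d[1],d[0]])/c;a=(p0+p1)/2+n*np.sqrt(.137**2-c*c/4);print('axis',a,'turn',np.degrees(2*np.arcsin(c/.274)))
go(np.r_[a,.12])
E
```

```text
[ 0.53549248 -0.20202176  0.12120355] [-1.28008337 -4.95007203  7.60825612] [-1.0300727   0.15493829  0.0517441 ] [ 0.5   0.84 -0.39  1.83  0.55  0.58 -0.36]
axis [ 0.55489802 -0.06640308] turn 29.14510927851751
pos [ 0.5355 -0.202   0.1212] yaw 82.5 down [ 0.002 -0.003 -1.   ]
tool cm [13.7   0.15  0.08]
```

Request:
step_arm:
  steps:
    - [[0.1, 1.67, 0], [0, 0, -7]]
    - [[0.1, 1.67, 0], [0, 0, -7]]
    - [[0.1, 1.67, 0], [0, 0, -7]]
    - [[0.1, 1.67, 0], [0, 0, -7]]
    - [[0.1, 1.67, 0], [0, 0, -7]]
    - [[0.1, 1.67, 0], [0, 0, -7]]
    - [[0, 0, 0], [0, 0, 0]]

```text
clock: 13.05
tool_pos: [0.633, -0.1796, 0.1213]
eef_rot: [0.466, 0.885, -0.001, 0.004]
contact_force: [4.7, -7.5, 1.6]
opening: 0.241
finger_force: 20.0
```

```bash
python3 - <<'E'
from h import *
p,m=pose();st=sensors.get_state();print(p,st['contact_force'],st['moment'],st['q'].round(2))
from scipy.optimize import least_squares
P=np.array([[.4719,-.1754],[.5355,-.2020],p[:2]])
s=least_squares(lambda a:np.hypot(*(P-a).T)-.137,[.55,-.065]);print(s.x,s.fun);
for q in P:d=q-s.x;print(np.degrees(np.arctan2(d[1],d[0])))
t=snap('top','t4.png')
i=t['img'][140:235,160:335,::-1];cv2.imwrite('pics/c4.png',cv2.resize(i,None,fx=4.5,fy=4.5,interpolation=cv2.INTER_CUBIC))
E
```

```text
[ 0.6329866  -0.17964482  0.12134118] [ 4.73255919 -7.47047535  1.58934438] [-1.49779309 -1.01053148  0.08060347] [ 0.52  0.96 -0.61  1.56  0.69  0.84  0.24]
[ 0.5553954  -0.06662744] [ 1.23861515e-04 -1.73254088e-04  8.87427776e-05]
-127.51036913478404
-98.3607797054484
-55.528760703212754
```

View pics/c4.png

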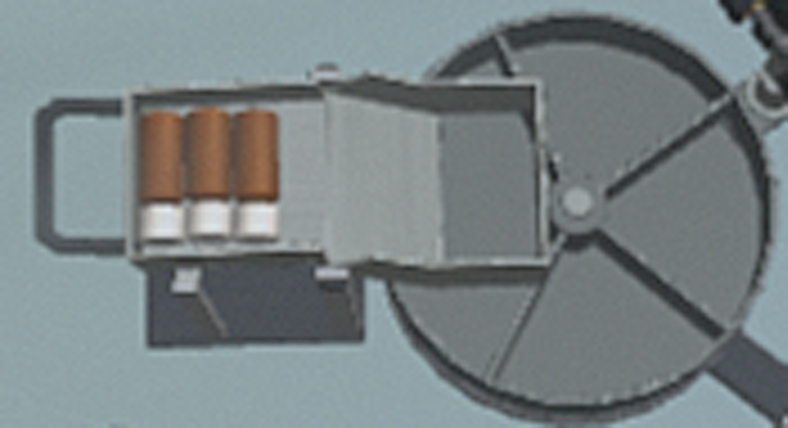

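The view shows the dividers at crop (500,38) and (495,380), symmetric about the chute line, so the wide bin is centred. I release the pin and go to the bar.

Request:
step_arm:
  steps:
    - [[0, 0, 0], [0, 0, 0]]
    - [[0, 0, 0], [0, 0, 0]]
    - [[0, 0, 0], [0, 0, 0]]
    - [[0, 0, -1], [0, 0, 0]]
    - [[0, 0, -3], [0, 0, 0]]
    - [[0, 0, -4], [0, 0, 0]]
    - [[0, 0, -5], [0, 0, 0]]
    - [[0, 0, -5], [0, 0, 0]]
    - [[0, 0, -5], [0, 0, 0]]
    - [[0, 0, 0], [0, 0, 0]]
  claw: 0

```text
clock: 14.35
tool_pos: [0.6321, -0.1755, 0.3562]
eef_rot: [0.465, 0.885, 0.002, 0.004]
contact_force: [0.3, 0.5, -2.1]
opening: 0.498
finger_force: 0.0
```

```bash
python3 - <<'E'
from h import *
go([.553,.2,.32],180)
a=load('t4');t=snap('top','t5.png')
d=cv2.absdiff(a['img'],t['img'])[150:230,240:300].mean();print('diff',d)
E
```

```text
pos [ 0.6321 -0.1755  0.3562] yaw 124.6 down [ 0.009 -0.001 -1.   ]
tool cm [35.42 14.79  3.53]
rotz -55.4
diff 3.329375
```

Request:
step_arm:
  steps:
    - [[3.5, 1.5, 0.3], [0, 0, 0]]
    - [[3.5, 1.5, 0.3], [0, 0, 0]]
    - [[3.5, 1.5, 0.3], [0, 0, 0]]
    - [[3.5, 1.5, 0.3], [0, 0, 0]]
    - [[3.5, 1.5, 0.3], [0, 0, 0]]
    - [[3.5, 1.5, 0.3], [0, 0, 0]]
    - [[3.5, 1.5, 0.3], [0, 0, 0]]
    - [[3.5, 1.5, 0.3], [0, 0, 0]]
    - [[3.5, 1.5, 0.3], [0, 0, 0]]
    - [[3.5, 1.5, 0.3], [0, 0, 0]]
    - [[0, 0, 0], [0, 0, 0]]
  claw: -0.4

```text
clock: 15.78
tool_pos: [0.5524, 0.2002, 0.3197]
eef_rot: [0.462, 0.887, -0.0, -0.002]
contact_force: [1.1, -0.9, 0.3]
opening: 0.303
finger_force: 0.0
```

Request:
step_arm:
  steps:
    - [[0, 0, 0], [0, 0, -9.2]]
    - [[0, 0, 0], [0, 0, -9.2]]
    - [[0, 0, 0], [0, 0, -9.2]]
    - [[0, 0, 0], [0, 0, -9.2]]
    - [[0, 0, 0], [0, 0, -9.2]]
    - [[0, 0, 0], [0, 0, -9.2]]
    - [[0, 0, 0], [0, 0, 0]]

```text
clock: 16.65
tool_pos: [0.5547, 0.1951, 0.3196]
eef_rot: [0.003, 1.0, -0.001, -0.001]
contact_force: [0.9, 0.8, -0.1]
opening: 0.3
finger_force: 0.0
```

```bash
python3 - <<'E'
from h import *
s=snap('wrist','w6.png');go([.553,.206,.153],180);print(px(s,[.553,.206,.143]))
E
```

```text
pos [0.5547 0.1953 0.3198] yaw 179.6 down [-0.001 -0.001 -1.   ]
tool cm [ 0.16  1.08 16.68]
rotz -0.4
[297.52753112 187.97991817]
```

View pics/w6.png

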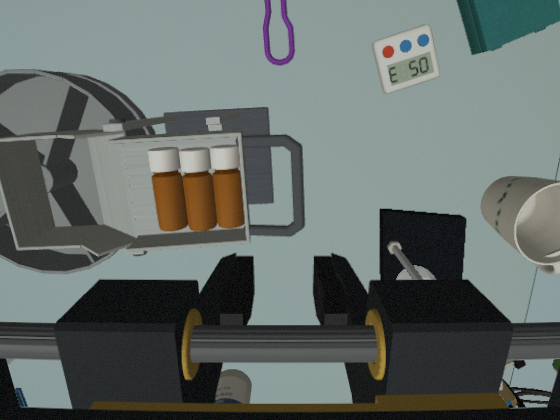

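The bar is at u≈297, v 137–235, matching the prediction of (297.5,188). I descend and grip it.

Request:
step_arm:
  steps:
    - [[0.1, 1.1, 3.5], [0, 0, 0]]
    - [[0, 0, 3.5], [0, 0, 0]]
    - [[0, 0, 3.5], [0, 0, 0]]
    - [[0, 0, 3.2], [0, 0, 0]]
    - [[0, 0, 2.0], [0, 0, 0]]
    - [[0, 0, 1.0], [0, 0, 0]]
    - [[0, 0, 0], [0, 0, 0]]

```text
clock: 17.58
tool_pos: [0.5538, 0.2077, 0.1537]
eef_rot: [0.002, 1.0, -0.0, -0.0]
contact_force: [0.7, 1.0, -0.2]
opening: 0.301
finger_force: 0.0
```

Request:
step_arm:
  steps:
    - [[0, 0, 0], [0, 0, 0]]
    - [[0, 0, 0], [0, 0, 0]]
    - [[0, 0, 0], [0, 0, 0]]
    - [[0, 0, 0], [0, 0, 0]]
  claw: -1
  grip_force: 15

```text
clock: 18.08
tool_pos: [0.5543, 0.2064, 0.1544]
eef_rot: [0.002, 1.0, -0.001, 0.001]
contact_force: [0.3, -4.9, 5.8]
opening: 0.085
finger_force: 15.2
```

Request:
step_arm:
  steps:
    - [[0, 0.05, -1.13], [0, 0, 0]]
    - [[0, -0.05, -1.13], [0, 0, 0]]
    - [[0, -0.14, -1.13], [0, 0, 0]]
    - [[0, -0.23, -1.11], [0, 0, 0]]
    - [[0, -0.31, -1.09], [0, 0, 0]]
    - [[0, -0.4, -1.06], [0, 0, 0]]
    - [[0, -0.48, -1.03], [0, 0, 0]]
    - [[0, -0.56, -0.99], [0, 0, 0]]
    - [[0, -0.64, -0.94], [0, 0, 0]]
    - [[0, -0.71, -0.88], [0, 0, 0]]
    - [[0, -0.78, -0.82], [0, 0, 0]]
    - [[0, 0, 0], [0, 0, 0]]

```text
clock: 19.58
tool_pos: [0.5524, 0.1522, 0.2606]
eef_rot: [0.005, 1.0, -0.011, -0.005]
contact_force: [2.8, -16.6, -23.6]
opening: 0.069
finger_force: 16.6
```

Request:
step_arm:
  steps:
    - [[0, 0, 0], [0, 0, 0]]
    - [[0, 0, 0], [0, 0, 0]]
    - [[0, 0, 0], [0, 0, 0]]
    - [[0, 0, 0], [0, 0, 0]]
    - [[0, 0, 0], [0, 0, 0]]
    - [[0, 0, 0], [0, 0, 0]]
    - [[0, 0, 0], [0, 0, 0]]
    - [[0, 0, 0], [0, 0, 0]]

```text
clock: 20.58
tool_pos: [0.5524, 0.1528, 0.2602]
eef_rot: [0.005, 1.0, -0.011, -0.005]
contact_force: [3.7, -17.5, -23.2]
opening: 0.069
finger_force: 16.6
```

```bash
python3 - <<'E'
from h import *
s=snap('wrist','w7.png');t=snap('side','s7.png');go([.553,.206,.153],180)
cv2.imwrite('pics/c7.png',np.hstack([cv2.resize(s['img'],(400,300)),cv2.resize(t['img'][150:315,180:400],(400,300))])[:,:,::-1])
E
```

```text
pos [0.5524 0.1528 0.2602] yaw 179.4 down [-0.01  -0.022 -1.   ]
tool cm [-0.12  5.55 10.6 ]
rotz -0.6
```

View pics/c7.png

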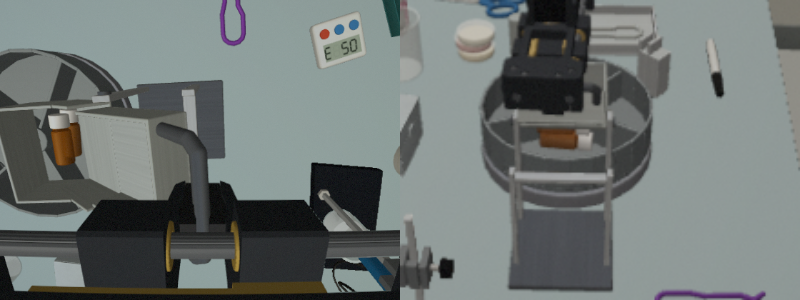

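Two vials are visible in the bin under the mouth (left half around (65,135)) and none in the raised pan. I lower the pan along the same arc.

Request:
step_arm:
  steps:
    - [[0, 0.78, 0.82], [0, 0, 0]]
    - [[0, 0.71, 0.88], [0, 0, 0]]
    - [[0, 0.64, 0.94], [0, 0, 0]]
    - [[0, 0.56, 0.99], [0, 0, 0]]
    - [[0, 0.48, 1.03], [0, 0, 0]]
    - [[0, 0.4, 1.06], [0, 0, 0]]
    - [[0, 0.31, 1.09], [0, 0, 0]]
    - [[0, 0.23, 1.11], [0, 0, 0]]
    - [[0, 0.14, 1.13], [0, 0, 0]]
    - [[0, 0.05, 1.13], [0, 0, 0]]
    - [[0, -0.05, 1.1], [0, 0, 0]]
    - [[0, 0, 0], [0, 0, 0]]

```text
clock: 22.18
tool_pos: [0.5548, 0.2065, 0.1558]
eef_rot: [0.002, 1.0, -0.001, 0.001]
contact_force: [-0.3, -6.8, 11.3]
opening: 0.084
finger_force: 15.8
```

Request:
step_arm:
  steps:
    - [[0, 0, 0], [0, 0, 0]]
    - [[0, 0, 0], [0, 0, 0]]
    - [[0, 0, 0], [0, 0, 0]]
    - [[0, 0, -1], [0, 0, 0]]
    - [[0, 0, -3], [0, 0, 0]]
    - [[0, 0, -4], [0, 0, 0]]
    - [[0, 0, -4], [0, 0, 0]]
    - [[0, 0, -4], [0, 0, 0]]
    - [[0, 3, -3], [0, 0, 0]]
    - [[0, 4, 0], [0, 0, 0]]
    - [[0, 4, 0], [0, 0, 0]]
    - [[0, 0, 0], [0, 0, 0]]
  claw: -0.4

```text
clock: 23.68
tool_pos: [0.5521, 0.3218, 0.3448]
eef_rot: [-0.001, 1.0, 0.002, -0.0]
contact_force: [-0.9, 0.3, 0.1]
opening: 0.3
finger_force: 0.0
```

```bash
python3 - <<'E'
from h import *
t=snap('top','t8.png');s=snap('side','s8.png');b=snap('wrist','w8.png')
cv2.imwrite('pics/c8.png',np.vstack([np.hstack([cv2.resize(t['img'][130:240,160:420],(800,338))]),np.hstack([cv2.resize(s['img'][150:290,200:360],(400,262)),cv2.resize(b['img'],(400,262))])])[:,:,::-1])
print(pose()[0])
E
```

```text
[0.55432954 0.31674405 0.34406393]
```

View pics/c8.png

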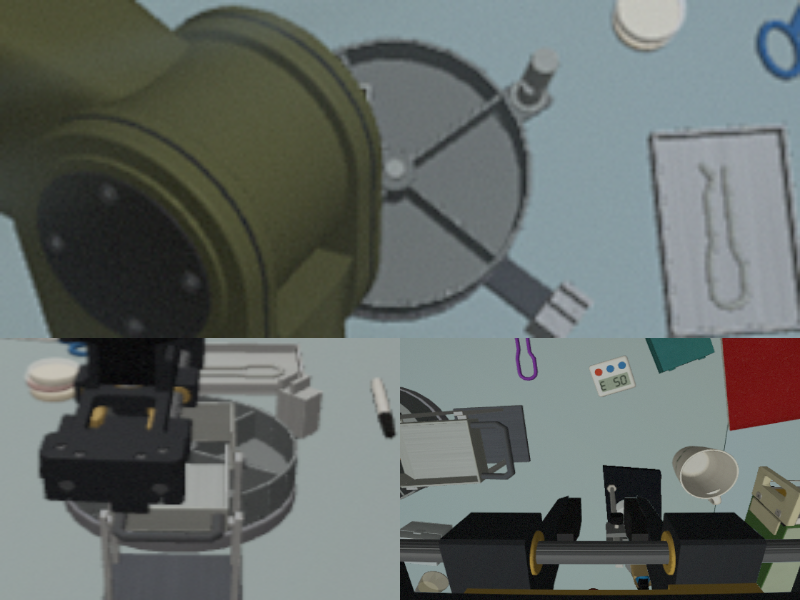

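I have now viewed 11 pictures, one over the limit, so I'll do the rest of the checking numerically. I clear the arm to the right so the bin can be seen from above.

Request:
step_arm:
  steps:
    - [[0, -4.5, -0.3], [0, 0, 0]]
    - [[0, -4.5, -0.3], [0, 0, 0]]
    - [[0, -4.5, -0.3], [0, 0, 0]]
    - [[0, -4.5, -0.3], [0, 0, 0]]
    - [[0, -4.5, 0], [0, 0, 0]]
    - [[0, -4.5, 0], [0, 0, 0]]
    - [[0, -4.5, 0], [0, 0, 0]]
    - [[0, -4.5, 0], [0, 0, 0]]
    - [[0, -4.5, 0], [0, 0, 0]]
    - [[0, -4.5, 0], [0, 0, 0]]
    - [[0, -4.5, 0], [0, 0, 0]]
    - [[0, -4.5, 0], [0, 0, 0]]

```text
clock: 25.32
tool_pos: [0.5512, -0.2254, 0.3562]
eef_rot: [0.003, 1.0, -0.001, -0.0]
contact_force: [0.2, 1.0, -0.4]
opening: 0.299
finger_force: 0.0
```

Request:
step_arm:
  steps:
    - [[0, -4.5, 0], [0, 0, 0]]
    - [[0, -4.5, 0], [0, 0, 0]]
    - [[0, -4.5, 0], [0, 0, 0]]
    - [[0, 0, 0], [0, 0, 0]]

```text
clock: 25.82
tool_pos: [0.5494, -0.3636, 0.3549]
eef_rot: [0.007, 1.0, -0.001, -0.001]
contact_force: [-0.4, 0.4, 0.6]
opening: 0.301
finger_force: 0.0
```

```bash
python3 - <<'E'
from h import *
t=snap('top','t9.png');s=snap('side','s9.png');ax=np.array([.5554,-.0666]);a=load('top0');print(pose()[0])
def seg(n,im,x0,x1,y0,y1,kind):
    i=im['img'][y0:y1,x0:x1].astype(int);r_,g,b=i[...,0],i[...,1],i[...,2]
    m=((r_-b>35)if kind=='amber' else (i.min(2)>165)).astype(np.uint8)
    k,l,st,c=cv2.connectedComponentsWithStats(m)
    print(n,kind,[(int(st[j,4]),(st[j,:4]+[x0,y0,0,0]).tolist(),w(im,*(c[j]+[x0,y0]),.05 if n!='top0' else .17)[:2].round(3).tolist()) for j in range(1,k) if st[j,4]>5])
for k in('amber','white'):
    seg('top0',a,160,335,140,235,k);seg('top',t,160,335,140,235,k);seg('side',s,215,335,170,315,k)
d=cv2.absdiff(a['img'],t['img']).max(2)[155:200,160:200];print('pan/bar diff',d.mean(),[int((cv2.absdiff(a['img'],t['img']).max(2)[155:200,160:188]>40).sum())])
E
```

```text
[ 0.55087836 -0.35812639  0.3558785 ]
top0 amber [(130, [192, 165, 9, 19], [0.553, 0.147]), (134, [203, 164, 8, 19], [0.555, 0.123]), (141, [213, 165, 9, 19], [0.553, 0.1])]
top amber [(120, [259, 174, 7, 18], [0.566, -0.002]), (113, [272, 176, 7, 18], [0.56, -0.035])]
side amber []
top0 white [(19, [194, 186, 6, 6], [0.519, 0.145]), (21, [205, 186, 5, 5], [0.521, 0.121]), (22, [215, 186, 6, 5], [0.522, 0.098])]
top white [(20, [260, 193, 5, 5], [0.533, -0.003]), (11, [274, 195, 5, 3], [0.531, -0.037])]
side white [(14, [215, 170, 12, 2], [0.706, -0.249])]
pan/bar diff 12.661111111111111 [0]
```

```bash
python3 - <<'E'
from h import *
for n,box in(('t9',(160,335,140,235)),('s9',(215,335,170,315)),('s7',(215,335,170,315)),('w7',(0,280,80,300)),('w8',(0,150,60,200)),('s8',(215,335,170,315))):
    im=load(n);x0,x1,y0,y1=box;h=cv2.cvtColor(im['img'],cv2.COLOR_RGB2HSV)[y0:y1,x0:x1].astype(int)
    m=((h[...,0]<22)&(h[...,1]>90)&(h[...,2]>25)).astype(np.uint8)
    k,l,st,c=cv2.connectedComponentsWithStats(m);print(n,[(st[j]+[x0,y0,0,0,0]).tolist() for j in range(1,k) if st[j,4]>5])
s=load('s9')
for p in([.56,-.002,.05],[.56,.025,.05],[.56,-.035,.05]):print('side px',px(s,p))
a=load('t9');print('top px for third',px(a,[.56,.025,.05]))
E
```

```text
t9 [[258, 174, 8, 18, 135], [271, 176, 9, 18, 133]]
s9 []
s7 [[250, 171, 6, 10, 44], [269, 172, 3, 7, 10], [255, 221, 23, 11, 215]]
w7 [[71, 171, 44, 61, 1964]]
w8 []
s8 [[270, 176, 7, 9, 32], [236, 186, 7, 12, 61], [259, 187, 3, 12, 27]]
side px [267.7211268  232.97171699]
side px [266.76129439 240.85171003]
side px [268.84933444 223.72120813]
top px for third [251.29850186 184.13588365]
```

Two vials are confirmed in the bin. The third is probably hidden under the chute, so I look from the robot's side with the wrist camera.

Request:
step_arm:
  steps:
    - [[1.1, 3.9, 0.5], [0, 0, 0]]
    - [[1.1, 3.9, 0.5], [0, 0, 0]]
    - [[1.1, 3.9, 0.5], [0, 0, 0]]
    - [[1.1, 3.9, 0.5], [0, 0, 0]]
    - [[1.1, 3.9, 0.5], [0, 0, 0]]
    - [[1.1, 3.9, 0.5], [0, 0, 0]]
    - [[1.1, 3.9, 0.5], [0, 0, 0]]
    - [[1.1, 3.9, 0.5], [0, 0, 0]]
    - [[1.1, 3.9, 0.5], [0, 0, 0]]
    - [[1.1, 3.9, 0.5], [0, 0, 0]]
    - [[0, 0, 0], [0, 0, 0]]

```text
clock: 27.3
tool_pos: [0.4414, 0.0366, 0.3068]
eef_rot: [-0.003, 1.0, 0.0, 0.0]
contact_force: [0.5, -0.6, 1.0]
opening: 0.298
finger_force: 0.0
```

```bash
cat > v.py <<'E'
from h import *
im=snap('wrist','wv.png');print(pose()[0],im['position'])
for p in([.53,.025,.05],[.53,-.002,.05],[.53,-.035,.05]):print(px(im,p).round())
h=cv2.cvtColor(im['img'],cv2.COLOR_RGB2HSV).astype(int)
for n,m in(('amber',(h[...,0]<22)&(h[...,1]>90)&(h[...,2]>25)),('white',(h[...,1]<25)&(h[...,2]>150))):
    k,l,st,c=cv2.connectedComponentsWithStats(m.astype(np.uint8));print(n,[(st[j].tolist(),w(im,*c[j],.045)[:2].round(3).tolist()) for j in range(1,k) if st[j,4]>8])
E
python3 v.py
```

```text
[0.44210293 0.03451084 0.30648561] [0.36739046 0.03500692 0.43342981]
[274. 248.]
[250. 248.]
[221. 248.]
amber [([512, 152, 11, 11, 90], [0.424, 0.292]), ([253, 273, 3, 25, 56], [0.581, 0.001]), ([181, 309, 22, 72, 487], [0.663, -0.083]), ([365, 309, 20, 35, 259], [0.635, 0.152]), ([367, 344, 16, 34, 169], [0.694, 0.157]), ([383, 359, 3, 17, 19], [0.7, 0.169]), ([375, 377, 9, 4, 12], [0.719, 0.164]), ([307, 393, 203, 20, 1419], [0.763, 0.223]), ([402, 395, 15, 6, 34], [0.751, 0.21]), ([90, 401, 8, 9, 22], [0.768, -0.225]), ([99, 401, 15, 8, 49], [0.767, -0.209]), ([112, 402, 43, 10, 188], [0.769, -0.169]), ([155, 403, 42, 9, 168], [0.769, -0.113]), ([191, 403, 40, 10, 169], [0.769, -0.06]), ([232, 404, 8, 9, 36], [0.77, -0.029]), ([239, 404, 71, 9, 302], [0.769, 0.027])]
white [([369, 0, 5, 6, 9], [0.274, 0.121]), ([356, 2, 3, 7, 10], [0.278, 0.107]), ([346, 9, 12, 6, 23], [0.283, 0.101]), ([335, 11, 8, 5, 16], [0.284, 0.089]), ([366, 17, 8, 5, 13], [0.289, 0.119]), ([351, 24, 7, 5, 9], [0.296, 0.105]), ([397, 25, 6, 9, 13], [0.298, 0.15]), ([422, 24, 5, 5, 9], [0.295, 0.174]), ([40
[... 2580 characters left out ...]
, ([548, 213, 12, 11, 24], [0.494, 0.351]), ([213, 242, 16, 4, 41], [0.527, -0.039]), ([263, 242, 16, 8, 76], [0.529, 0.022]), ([390, 253, 17, 11, 134], [0.544, 0.17]), ([304, 265, 12, 60, 249], [0.592, 0.068]), ([265, 286, 2, 5, 9], [0.584, 0.015]), ([0, 290, 37, 3, 68], [0.592, -0.291]), ([266, 301, 2, 11, 12], [0.609, 0.016]), ([305, 303, 3, 9, 14], [0.61, 0.065]), ([306, 313, 2, 11, 13], [0.626, 0.065]), ([24, 359, 41, 26, 837], [0.713, -0.284]), ([505, 361, 25, 11, 166], [0.703, 0.347]), ([263, 364, 7, 6, 9], [0.7, 0.015]), ([307, 369, 13, 5, 57], [0.707, 0.076]), ([275, 372, 15, 9, 18], [0.715, 0.036]), ([528, 377, 16, 12, 48], [0.729, 0.381]), ([524, 397, 11, 10, 36], [0.766, 0.379])]
```

```bash
python3 - <<'E'
from h import *
im=load('wv')['img']
for v in(240,243,246,250,254):print(v,[int(x) for x in im[v,206:290:3].mean(1)])
for v in(258,264,270):print(v,[int(x) for x in (im[v,206:290:3,0].astype(int)-im[v,206:290:3,2])])
E
```

```text
240 [115, 113, 110, 91, 92, 91, 88, 92, 93, 104, 115, 114, 113, 109, 108, 100, 92, 108, 114, 94, 92, 93, 92, 89, 116, 50, 46, 97]
243 [113, 93, 121, 182, 168, 144, 137, 139, 127, 106, 116, 113, 94, 90, 88, 91, 84, 92, 94, 169, 160, 143, 125, 137, 136, 109, 43, 63]
246 [97, 89, 95, 145, 131, 128, 120, 97, 84, 72, 73, 72, 68, 70, 70, 64, 69, 71, 67, 126, 180, 190, 184, 173, 147, 111, 76, 49]
250 [66, 65, 69, 68, 70, 67, 68, 71, 72, 73, 66, 69, 68, 71, 68, 69, 70, 66, 68, 64, 67, 67, 70, 127, 137, 112, 112, 46]
254 [69, 69, 72, 69, 70, 70, 66, 70, 50, 8, 49, 69, 69, 69, 69, 69, 69, 70, 69, 68, 69, 69, 67, 68, 64, 69, 69, 61]
258 [5, 5, 5, 4, 3, 0, -1, -4, -4, -4, -5, -2, 2, -2, 1, 5, 2, 3, 3, 3, 6, 5, 3, 7, 6, 4, 6, 2]
264 [2, 5, 4, 3, -3, -5, -3, -8, -4, -3, 0, 3, -3, -7, -4, -3, 2, 6, 5, 3, 4, 3, 5, 5, 4, 4, 4, 4]
270 [3, 4, 4, 0, 0, -4, 0, 1, -6, 3, -1, 1, -3, -2, 2, -5, 3, 4, 6, 3, 1, 3, 4, 2, 2, 6, 2, 3]
```

Three cap-like ends are accounted for, at y ≈ -0.037, -0.003 and +0.022. They lie 30, 64 and 89 mm from the axis, all inside the bin. The bar is back at its first pixels and the clip is in the tray.

```bash
python3 -c "
from plant import finish_job
print(finish_job())"
```

```text
the job is handed in; nothing more can be done
None
```

I handed the job in at about 27 s with the clip in the tray, the wide bin under the chute, the vials tipped into it and the pan down; the third vial, under the chute, shows only as a cap-like end in the wrist image, no verdict came back, and I viewed 11 pictures, one over the limit of 10.

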